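# Tap the jammed tubing clips out of the tilted bottle

## Robot

A 6-joint arm with a two-finger parallel gripper is mounted at the origin on the work surface. World frame = base frame: x ahead of the robot, y to its left, z up, the work surface at z = 0. Lengths are in m, angles in rad, forces in N, time in s.
With the tool pointing down it reaches from about 0.25 to 0.775 m from the base axis. Payload 4 kg.
Tool frame: the origin (TCP) lies between the finger pads; the fingertips stand 14 mm ahead of it and the grasp point (between the pads) lies 5 mm behind it (robot.nose_length is the distance from the TCP to the fingertips, in m); z points along the fingers, y is the direction in which the jaws open and shut (so a half turn about z gives the same grasp; the last joint's range is limited). The gripper opens to 94 mm and grips with 3 to 60 N. Pads are 16 mm wide; open, the fingers measure 119 mm over their backs; the gripper's body (75 mm by 177 mm) begins 78 mm behind the grasp point.
Start: joints at [1.166, 0.087, 1.371, -0, 1.684, -0.103], TCP at [0.163, 0.525, 0.22] pointing down, gripper open.
Joint ranges: [-3.1, 3.1], [-0.76, 2.03], [0.27, 2.55], [-1.08, 4.22], [0.17, 2.65], [-2.57, 2.57]. Speed limits (rad/s): [2.79, 2.79, 3.14, 3.14, 3.14, 3.14].

## Interface

Orientations are given as [roll, pitch, yaw] about the fixed x, y, z axes, in that order (R = Rz(yaw) Ry(pitch) Rx(roll)).
In Python, from bench import robot, eyes, finder gives the robot as it stands.
- The arm moves only by the tool play_rows, never from a script. Its argument "rows" is a list of rows, each an object with "linear": the shift along the tool's x, y, z in cm, a list of three; "spin": the turn about the tool's z in degrees. A call has 1 to 12 rows; each row shifts and turns the commanded pose from where the row before left it, along the tool's axes as they then stand; what a row does not reach is not made up. A row lasts 1/12 s, in which the tool goes at most 41.7 mm and 7.16 degrees, less where a joint would pass 70% of its speed; a pose out of reach is approached as far as the arm can. A call with a gripper value outside its range is refused whole. "claw" is the finger opening in cm, from 0 to 9.4, set as the call begins (left out, the last holds). The fingers move at their own pace and stop on an object; the grip force is fixed at half the most. Time passes only in rows, so rows that do not move let the fingers close. It gives the time, the measured TCP pose, the force and the opening at its end, in the units of the state.
- robot.get_obs(): the state, without advancing time (a new reading comes with each control period).
- eyes.snapshot(name): name is "scene" or "top" or "wrist"; returns a dict with "frame" (384x512x3 uint8, red, green, blue), "fx", "fy", "cx", "cy" (pixels), "rvec" (rotation vector, rad) and "tvec" (3), from world to camera coordinates, as OpenCV has them; the wrist camera has in their place "mount" (4x4, takes a point from camera to tool coordinates, whose origin is the TCP and whose axes are the flange's). Camera axes: x right, y down, z forward; pixel columns grow to the right and rows downward; lengths in m; the calibration is good to about 2 mm. A picture is of the moment at which its call begins: read the wrist's pose just before it. There is no depth.
- robot.close_job(): hands the job in, once; it reports no verdict.
Trained networks look in a picture, given as the dict that the camera call returned (one of the last four; its "shot" number tells which), for a name from the list of things; names that differ only in an ending like _2 or _b are one class to them, and where a whole thing is asked for, a point or a joint stands for the part that bears it (a point fixed in the world has none). Each returns a list of dicts, best first, with "conf" (0 to 1); they miss things now and then, are a little off and sometimes report something else, mostly with a low value. They report only what shows in the picture. A call takes as long as a camera call.
- finder.silhouettes(picture, name): "pixels" (384x512 bool, what is visible of it) and "box" ([centre column, centre row, width, height] in pixels, round what is visible of it).
The state is a dict: "time": time; "joint_positions": joint angles; "qvel": joint speeds; "joint_torque": joint torques, N m; "tool_pos": TCP position; "ee_rot": TCP orientation; "wrist_force": force on the tool from outside, world axes, zero at the start; "wrist_torque": the same for the moment, N m; "width": finger opening in m.
Only numpy, scipy, OpenCV 4.12 (cv2) and the standard library are available. Lean on these libraries where they do the work, as an engineer would, in place of code of your own. Each camera call takes 0.05 s, during which the arm holds its last target. There are 200 camera calls.

## Task

Two blue tubing clips are jammed in the neck of the tilted clear bottle with the blue cap: tap the side of that bottle briskly, again and again if need be, until both blue clips have dropped into the white tray under its mouth. Do not pull or push the clips out with the fingers, and leave the yellow clip in the other bottle where it is.

Things in the scene. Friction and masses are not known exactly. Their poses are not given: they have to be found in the camera images.
- blue_bottle: Square clear bottle, blue base cap and collar, mouth 25 deg down, on a fixed stand. Origin: upright axis of its rear spring mount, at table height; +x level to the mouth, z up. In mm: mouth centre (140,0,75); neck 50 long, 30 wide; body 56 wide, flat upright sides y=+/-28, top 127 high at x=95, 155 at x=35; mount x<10, 165 high. Tap a side at x 85, z 80-110; 6 N swings it 15 mm, it springs back.
- blue_clip_1: Blue clip, 20x16x12 mm, 14 g, held by friction near the mouth in the blue bottle's neck. Origin: centre of its 20x16 underside, z out of its top. Height over 60 mm in the neck, under 55 in the tray. A slow push only carries it along; a brisk knock (0.15 m/s or more, 10-15 mm past the touch, then back) makes it slip down, a few mm to right out per tap.
- blue_clip_2: Second blue clip, same size and axes, right behind the first in the neck. White tray under the mouth, fixed to the stand, in the bottle's frame: x 132 to 242, y -47 to 47 mm inside, floor 15, rim 44 mm high. The stand's board is 130 mm wide, x -75 to 275, 12 mm thick.
- yellow_clip: Yellow clip, same size and axes (x points down the neck), 20 mm behind the mouth in the other bottle, which has a yellow base cap and collar and a stand of the same build and tilt. Leave it where it is.

How it is judged:
By the outcome, as a careful person would: the job done as asked, in the order asked, and still so for the second after the job is handed in, with the robot touching nothing.
It also fails if it takes over 38 s, if anything falls off the work surface, if the arm or the gripper's body presses on something with over 40 N, if the wrist force passes 120 N, or if a joint passes its speed limit or range.

## Working session

There is one attempt and no reset: what is moved stays moved. The work goes in short steps, Python scripts to look and compute and a tool call to move; the robot and the scene stay as the last step left them, time stands still between calls to the robot, and variables do not carry over. Pictures are saved under pics/ and viewed, about 8 in all and at most 12, crops included, and the job is handed in when it is done.

Besides the shell and the picture viewer there is one more tool, called after "Call:" by a JSON object that holds its "op" and its "data", one argument or row to a line. play_rows: Moves the arm, as the interface text tells. Its arguments: {"type":"object","properties":{"rows":{"type":"array"},"claw":{"type":"number"}},"required":["rows"]}

```bash
mkdir -p pics
cat > h.py <<'E'
import numpy as np,cv2
from bench import robot,eyes,finder
def save(p,n): cv2.imwrite('pics/'+n,p['frame'][:,:,::-1])
def P(p): return cv2.Rodrigues(np.array(p['rvec'],float))[0],np.array(p['tvec'],float)
def ray(p,uv,z):
    R,t=P(p); d=R.T@np.array([(uv[0]-p['cx'])/p['fx'],(uv[1]-p['cy'])/p['fy'],1]); c=-R.T@t
    return c+d*(z-c[2])/d[2]
def proj(p,X):
    R,t=P(p); q=np.asarray(X)@R.T+t; return np.c_[q[:,0]/q[:,2]*p['fx']+p['cx'],q[:,1]/q[:,2]*p['fy']+p['cy']]
E
python3 - <<'E'
from h import *
o=robot.get_obs(); print({k:np.round(o[k],3) for k in('time','tool_pos','ee_rot','wrist_force','width')})
ims=[]
for c in('top','scene'):
    p=eyes.snapshot(c); ims.append(p['frame'][:,:,::-1]); R,t=P(p); print(c,-R.T@t,p['fx'])
    save(p,c+'0.png')
    for n in('blue_bottle','blue_clip_1','yellow_clip'):
        for d in finder.silhouettes(p,n): print(n,d['conf'],np.round(d['box']), np.round(ray(p,d['box'][:2],.075),3))
E
```

```text
{'time': np.float64(0.0), 'tool_pos': array([0.163, 0.525, 0.218]), 'ee_rot': array([-3.139, -0.   ,  2.84 ]), 'wrist_force': array([-0.073, -1.171,  0.304]), 'width': np.float64(0.094)}
top [ 0.42173987 -0.03471606  1.0628825 ] 356.03572619973187
blue_bottle 0.77 [151. 213.  38.  60.] [0.469 0.239 0.075]
scene [ 1.39129629 -0.31566145  0.68866387] 448.95761561957517
```

View pics/top0.png

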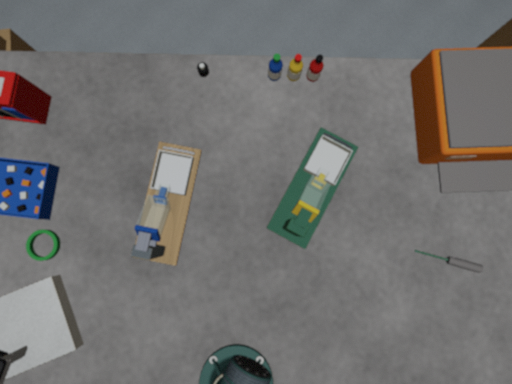

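View pics/scene0.png

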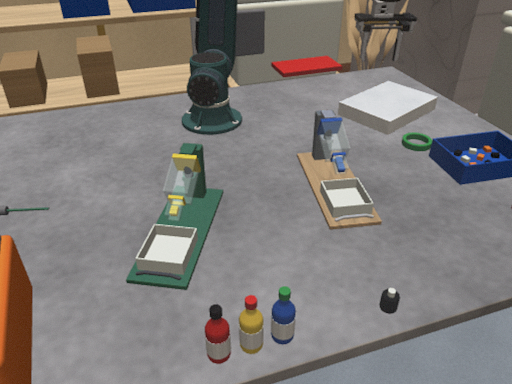

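The top view shows the blue bottle on the wooden board, corners near (160,143), (200,150), (176,264) and (135,257). The tray is at the far end (+x world) and the yellow bottle is on the green board. I'll crop to get the pose.

Run:
```python
from h import *
t=cv2.imread('pics/top0.png')[130:280,120:220]; s=cv2.imread('pics/scene0.png')[95:235,280:400]
a=cv2.resize(t,None,fx=4,fy=4,interpolation=3); b=cv2.resize(s,None,fx=3.3,fy=3.3,interpolation=3)
o=np.zeros((600,800,3),np.uint8); o[:600,:400]=a; o[:b.shape[0],402:402+b.shape[1]]=b[:, :398]
cv2.imwrite('pics/crop0.png',o)
```

```text
(no output)
```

View pics/crop0.png

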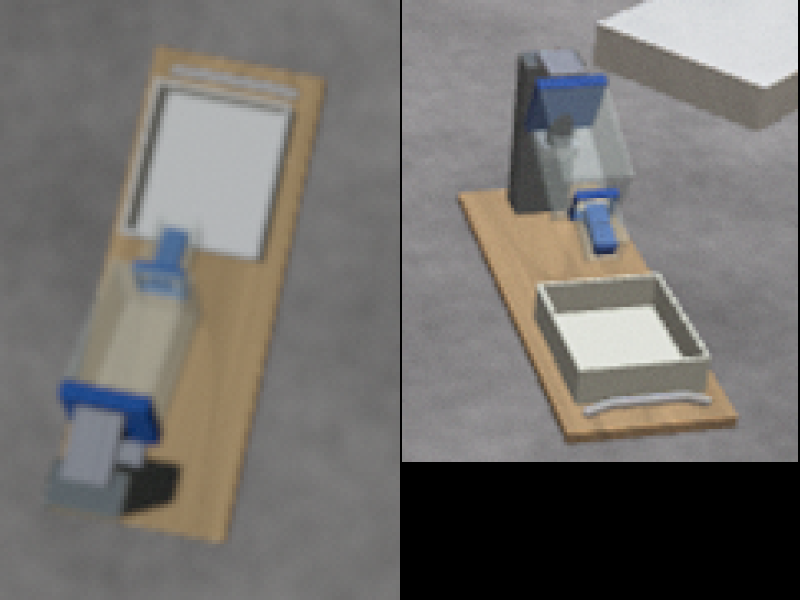

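Run:
```python
from h import *
from scipy.optimize import least_squares
T=eyes.snapshot('top');S=eyes.snapshot('scene')
L=np.array([[.275,.065,.012],[.275,-.065,.012],[-.075,-.065,.012]])
def W(q,X): c,s=np.cos(q[2]),np.sin(q[2]); return np.asarray(X)@np.array([[c,s,0],[-s,c,0],[0,0,1]])+[q[0],q[1],0]
t=[[159.3,142],[200.7,149.5],[176,265.3]]; s=[[380.9,221.7],[330.3,226.8],[297.6,153.5]]
for n in('both','top'):
    f=lambda q:np.r_[(proj(T,W(q,L))-t).ravel(),(proj(S,W(q,L))-s).ravel()*(n=='both')]
    r=least_squares(f,[.4,.25,0]);print(n,np.round(r.x,4),np.round(r.fun,1))
    if n=='both': q=r.x
np.save('q.npy',q)
pts=[[.14,0,.075],[.095,.028,.127],[.095,-.028,.127],[.035,.028,.155],[.035,-.028,.155],[.132,.047,.044],[.242,-.047,.044]]
print(np.round(proj(T,W(q,pts))),np.round(proj(S,W(q,pts))))
print('tap',W(q,[[.085,-.028,.095],[.085,.028,.095]]))
o=np.zeros((384,1024,3),np.uint8)
```

```text
both [ 0.4081  0.2305 -0.181 ] [-0.5 -1.4  0.4 -0.5 -0.7  0.   0.8 -0.7 -1.  -0.7 -1.2 -0.6]
top [ 0.4059  0.2287 -0.1751] [-0.5 -0.7  0.5 -0.   0.1  0.7  0.  -0.  -0.  -0.  -0.  -0. ]
[[165. 186.]
 [146. 198.]
 [167. 202.]
 [137. 220.]
 [159. 224.]
 [151. 187.]
 [191. 156.]] [[341. 171.]
 [349. 144.]
 [328. 146.]
 [343. 124.]
 [322. 125.]
 [356. 178.]
 [334. 206.]]
tap [[0.48664642 0.18765427 0.095     ]
 [0.49672681 0.24273952 0.095     ]]
```

The fit agrees with both pictures to about 1 px. The mouth, body edges and tray rims project where they should. I'll move to a standoff on the bottle's +y side with the fingers closed.

Call:
{"op": "play_rows", "data": {
  "rows": [
    {"linear":[0,0,0],"spin":-6.9},
    {"linear":[-3.45,-1.41,0],"spin":0},
    {"linear":[-3.45,-1.41,0],"spin":0},
    {"linear":[-3.45,-1.41,0],"spin":0},
    {"linear":[-3.45,-1.41,0],"spin":0},
    {"linear":[-3.45,-1.41,0],"spin":0},
    {"linear":[-3.45,-1.41,0],"spin":0},
    {"linear":[-3.45,-1.41,0],"spin":0},
    {"linear":[-3.45,-1.41,0],"spin":0},
    {"linear":[-3.45,-1.41,0],"spin":0},
    {"linear":[-3.45,-1.41,0],"spin":0},
    {"linear":[-3.45,-1.41,0],"spin":0}
  ],
  "claw": 0
}}

```text
time: 1.5
tool_pos: [0.5102, 0.3029, 0.2197]
ee_rot: [3.141, 0.0, 2.96]
wrist_force: [0.1, 0.9, 0.7]
width: 0.0173
```

Call:
{"op": "play_rows", "data": {
  "rows": [
    {"linear":[0,0,0],"spin":0},
    {"linear":[0,0,0],"spin":0}
  ]
}}

```text
time: 1.67
tool_pos: [0.5099, 0.3028, 0.2188]
ee_rot: [-3.141, -0.001, 2.957]
wrist_force: [-1.1, -0.3, 0.2]
width: 0.0044
```

Call:
{"op": "play_rows", "data": {
  "rows": [
    {"linear":[0,0,3],"spin":0},
    {"linear":[0,0,3],"spin":0},
    {"linear":[0,0,3],"spin":0},
    {"linear":[0,0,2.4],"spin":0},
    {"linear":[0,0,0],"spin":0},
    {"linear":[0,0,0],"spin":0}
  ]
}}

```text
time: 2.17
tool_pos: [0.5068, 0.3047, 0.1044]
ee_rot: [-3.14, -0.003, 2.962]
wrist_force: [0.2, -1.2, 1.1]
width: 0.0006
```

```bash
cat >> h.py <<'E'
q=np.load('q.npy')
def toB(X): c,s=np.cos(q[2]),np.sin(q[2]); d=np.array(X)-[q[0],q[1],0]; return np.array([c*d[0]+s*d[1],-s*d[0]+c*d[1],d[2]])
def look(n):
    o=robot.get_obs(); print(o['time'],'TCP in bottle',np.round(toB(o['tool_pos']),4),np.round(o['wrist_force'],1))
    fr=[]
    for c,b in(('scene',(95,235,280,400)),('top',(130,280,120,220))):
        p=eyes.snapshot(c)
        for m in('blue_clip_1','yellow_clip'): print(c,m,[(d['conf'],np.round(d['box']),np.round(toB(ray(p,d['box'][:2],.025)),3)) for d in finder.silhouettes(p,m)])
        f=p['frame'][b[0]:b[1],b[2]:b[3],::-1]; f=cv2.resize(f,(400,int(400*f.shape[0]/f.shape[1])),interpolation=3); fr.append(np.vstack([f,np.zeros((600-f.shape[0],400,3),np.uint8)]))
    cv2.imwrite('pics/'+n,np.hstack(fr))
E
python3 -c "
from h import *
look('l1.png')"
```

```text
2.1667 TCP in bottle [0.0838 0.0908 0.1044] [ 0.2 -1.2  1.1]
scene blue_clip_1 []
scene yellow_clip []
top blue_clip_1 []
top yellow_clip []
```

View pics/l1.png

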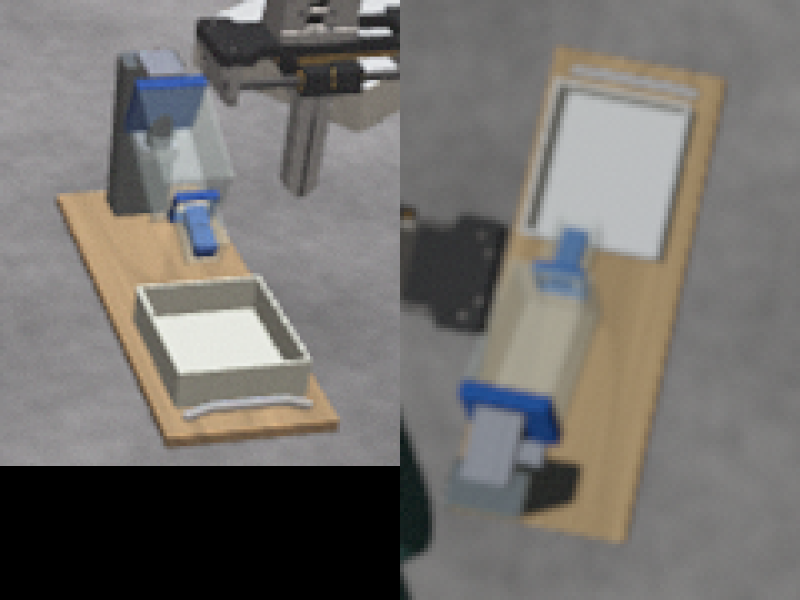

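The picture shows the fingers beside the bottle's +y side, with both clips still in the neck. First tap now.

Call:
{"op": "play_rows", "data": {
  "rows": [
    {"linear":[0,-2.1,0],"spin":0},
    {"linear":[0,-2.1,0],"spin":0},
    {"linear":[0,-2.1,0],"spin":0},
    {"linear":[0,2.1,0],"spin":0},
    {"linear":[0,2.1,0],"spin":0},
    {"linear":[0,0,0],"spin":0},
    {"linear":[0,0,0],"spin":0},
    {"linear":[0,0,0],"spin":0}
  ]
}}

```text
time: 3.13
tool_pos: [0.5052, 0.2833, 0.106]
ee_rot: [-3.142, 0.001, 2.961]
wrist_force: [-0.3, -0.1, 0.0]
width: 0.0004
```

```bash
python3 -c "
from h import *
look('l2.png')"
```

```text
3.1333 TCP in bottle [0.086  0.0694 0.106 ] [-0.3 -0.1  0. ]
scene blue_clip_1 [(0.48, array([338., 192.,   5.,  13.]), array([ 0.159, -0.009,  0.025]))]
scene yellow_clip [(0.69, array([334., 144.,  29.,  58.]), array([-0.09 ,  0.055,  0.025]))]
top blue_clip_1 [(0.5, array([174., 180.,  14.,   8.]), array([ 0.165, -0.01 ,  0.025]))]
top yellow_clip []
```

View pics/l2.png

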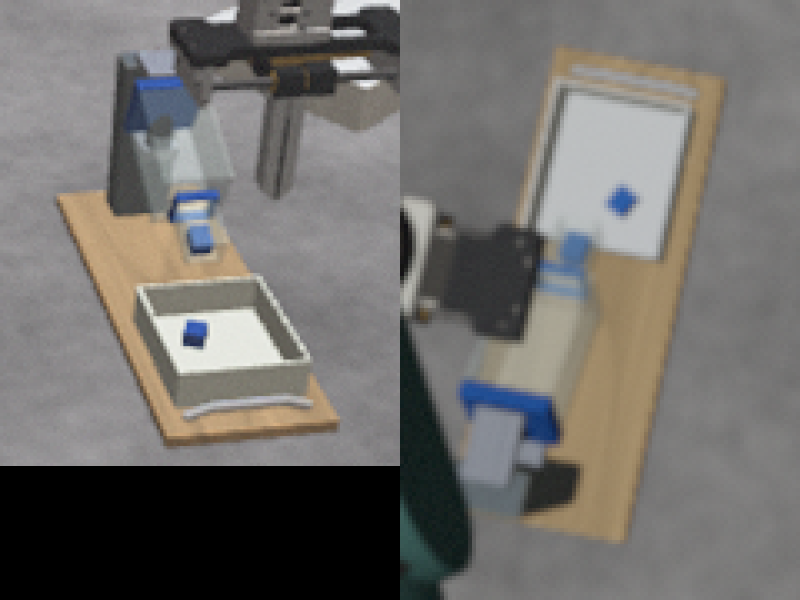

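The tap worked. One clip is in the tray (left panel, ~(195,333)) and the second is near the mouth (~(200,238)). I'll tap again the same way.

Call:
{"op": "play_rows", "data": {
  "rows": [
    {"linear":[0,2.1,0],"spin":0},
    {"linear":[0,-2.1,0],"spin":0},
    {"linear":[0,-2.1,0],"spin":0},
    {"linear":[0,-2.1,0],"spin":0},
    {"linear":[0,2.1,0],"spin":0},
    {"linear":[0,2.1,0],"spin":0},
    {"linear":[0,0,0],"spin":0},
    {"linear":[0,0,0],"spin":0},
    {"linear":[0,0,0],"spin":0}
  ]
}}

```text
time: 4.18
tool_pos: [0.5048, 0.283, 0.1053]
ee_rot: [-3.141, -0.0, 2.96]
wrist_force: [0.2, 0.5, -0.3]
width: 0.0003
```

```bash
python3 -c "
from h import *
look('l3.png')"
```

```text
4.1833 TCP in bottle [0.0857 0.0691 0.1053] [ 0.2  0.5 -0.3]
scene blue_clip_1 [(0.47, array([338., 195.,   8.,  14.]), array([ 0.171, -0.013,  0.025]))]
scene yellow_clip []
top blue_clip_1 [(0.51, array([174., 180.,   8.,  10.]), array([ 0.166, -0.01 ,  0.025]))]
top yellow_clip []
```

View pics/l3.png

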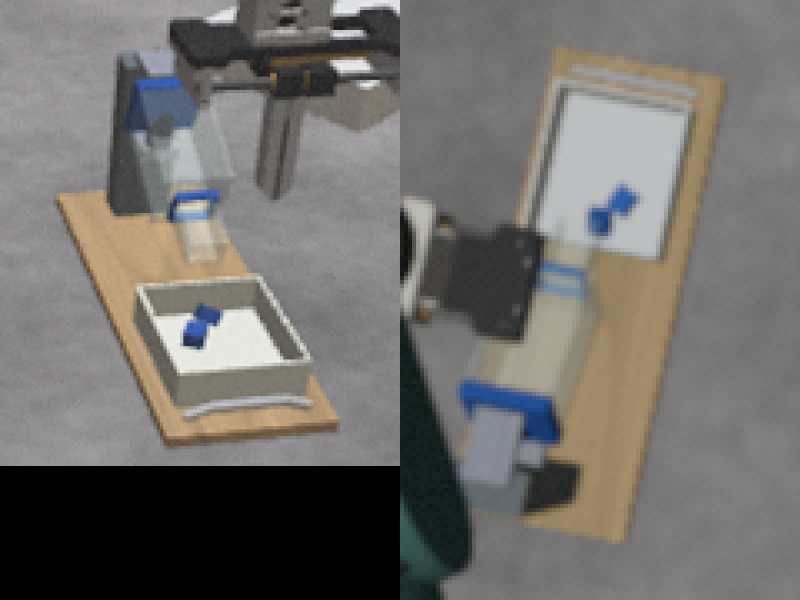

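Both clips are now in the tray and the neck is empty. I'll back away, check the result once more including the yellow clip, and hand in.

Call:
{"op": "play_rows", "data": {
  "rows": [
    {"linear":[0,2.5,0],"spin":0},
    {"linear":[0,2.5,0],"spin":0},
    {"linear":[0,0,-2.5],"spin":0},
    {"linear":[0,0,-2.5],"spin":0},
    {"linear":[0,0,-2.5],"spin":0},
    {"linear":[0,0,0],"spin":0},
    {"linear":[0,0,0],"spin":0},
    {"linear":[0,0,0],"spin":0},
    {"linear":[0,0,0],"spin":0},
    {"linear":[0,0,0],"spin":0},
    {"linear":[0,0,0],"spin":0},
    {"linear":[0,0,0],"spin":0}
  ]
}}

```text
time: 5.48
tool_pos: [0.5137, 0.3324, 0.1794]
ee_rot: [-3.141, -0.001, 2.96]
wrist_force: [0.1, 0.5, 0.5]
width: 0.0008
```

```bash
python3 -c "
from h import *
p=eyes.snapshot('scene');f=p['frame'][90:290,120:400,::-1];cv2.imwrite('pics/end.png',cv2.resize(f,(784,560),interpolation=3))
a=cv2.imread('pics/scene0.png')[140:220,155:210].astype(int);b=p['frame'][140:220,155:210,::-1].astype(int);print('yellow area diff',np.abs(a-b).mean(),np.abs(a-b).max())"
```

```text
yellow area diff 4.4147727272727275 17
```

View pics/end.png

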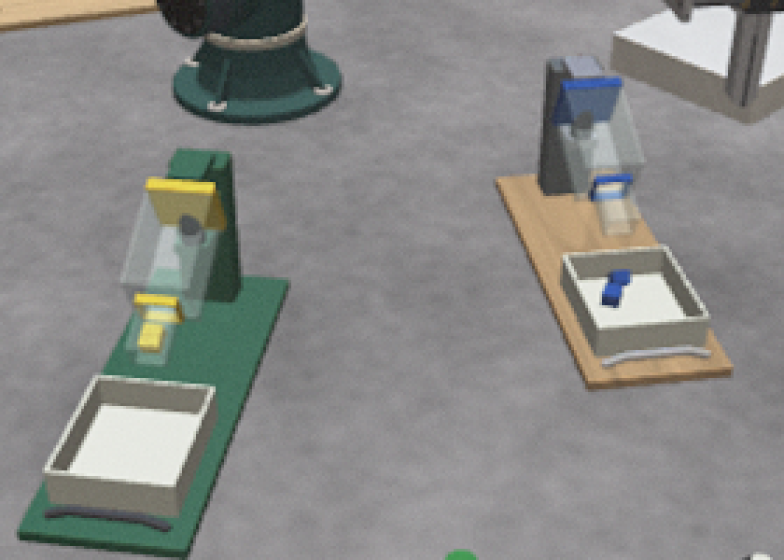

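The final picture shows both blue clips in the tray (~(615,288)), the blue neck empty, the yellow clip still in its neck (~(150,337)) and the gripper clear.

```bash
python3 -c "
from h import *
print(robot.close_job())"
```

```text
the job is handed in; nothing more can be done
None
```

Both blue clips are in the white tray, and I handed the job in at about 5.5 s of the 38 s allowed. It took two brisk taps with closed fingers on the blue bottle's +y side, at about 0.25 m/s and a planned 12 mm past the touch. The first tap dropped one clip and moved the other down to near the mouth; the second dropped that one. I then backed the arm off.

- **Last picture:** both clips are in the tray, the blue neck is empty, and the gripper is clear of everything.
- **Yellow clip:** it is still in its neck. That area of the image differs from the first picture by no more than camera noise.
- **Detector:** it mostly missed the clips. When it did report, it found only one blue clip and once took the blue bottle for the yellow clip. My confirmation therefore rests on the pictures.
- **Forces:** I read them only at the end of each move, about 1 N each time. The peak during the taps was not recorded.

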